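# Park the fresh loaf tin under the cooling shelf

### The job

Make room at the bench: slide the wooden bread board sideways onto the rubber mat, and push the tin with the fresh loaf across the bench and in under the low wire shelf, onto the stone slab. Board and tin must each end up wholly on the mat or slab and roughly square with it, long side along long side; keep both flat on the bench all the way, without lifting or tipping them, and leave the jar, the empty tin and the brush where they are.

Things in the scene. Friction and masses are not known exactly. Their poses are not given: they have to be found in the camera images.
- tin: dark steel loaf tin filled with a crusty loaf, one rigid piece of about 0.75 kg, too wide for the gripper: 95 (own x) x 160 (own y) mm, steel sides upright to 70 mm, rounded crust to 92 mm. Origin: centre of its underside. It starts on the bench left or right of the board
- board: plain dark wooden bread board, flat rectangle 150 (own x) x 110 (own y) x 18 mm thick, about 0.3 kg, lying loose on the bench in front of the shelf. Origin: centre of its underside
- mat: thin dark rubber mat, 200 (own x) x 160 (own y) mm, fixed and so thin that it counts as flush with the bench (1 mm, nothing catches on it); it lies left or right of the board, on the side away from the tin. Origin: its centre
- shelf: fixed low wire shelf, open front and back. Origin: bench height, slab centre; own x points away from the robot, y left. Wire top: own x -75 to 155, y -185 to 185 mm, underside 180 mm above the bench, 12 mm thick, with two fixed loaves up to 270 mm high. Legs 12 mm thick (feet 28) at own x -20 and 140, y -177 and 177 mm
- slab (a point): centre of the pale stone slab let flush into the bench under the shelf (nothing catches on it): 145 (own x) x 210 (own y) mm; axes as the shelf's. The shelf covers the slab almost to its front edge, so an upright gripper cannot follow the tin all the way in: lean the tool 25 to 45 degrees, its body back towards the robot
- jar: bystander: closed glass jar, 76 mm across, 120 mm high, left of the shelf. Origin: centre of its underside
- spare: bystander: empty open steel tin 110 (own x) x 190 (own y) x 70 mm, right of the shelf. Origin: centre of its underside
- brush: bystander: pastry brush lying flat, left of the shelf beyond the jar, about 200 mm long, along its own x. Origin: under its middle
Things that resemble listed ones, but are neither listed nor needed, are in the scene too. Leave any blue look-alike of the tin alone.

How it is judged:
At the end, for the whole second after the job is handed in: Tin upright on the bench, centre within 25 mm of the slab's centre along each slab axis, long sides within 0.2 rad; board flat on the bench, centre within 25 mm of the mat's centre along each mat axis, long sides within 0.25 rad; both at rest (x of tin in the frame of slab between -0.025 and 0.025 m and y of tin in the frame of slab between -0.025 and 0.025 m and x of board in the frame of mat between -0.025 and 0.025 m and y of board in the frame of mat between -0.025 and 0.025 m and angle between the y axis of tin and the y axis of slab, either way round below 0.2 rad and angle between the x axis of board and the x axis of mat, either way round below 0.25 rad and height (world z) of each of tin, board below 0.005 m and angle between each of tin, board's own z axis and vertical below 0.05 rad and linear speed of each of tin, board below 0.01 m/s); the robot touches nothing.
It fails at once if the tin is lifted (20 mm) or tipped (0.25 rad) (height (world z) of tin above 0.02 m or angle between tin's own z axis and vertical above 0.25 rad).
It fails at once if the board is lifted (20 mm) or tipped (0.25 rad) (height (world z) of board above 0.02 m or angle between board's own z axis and vertical above 0.25 rad).
It fails at once if the jar, the empty tin or the brush is moved by more than 30 mm (distance of any of jar, spare, brush from where it was at the start of the episode above 0.03 m).
It also fails if it takes over 69 s, if anything falls off the work surface, if the arm or the gripper's body presses on something with over 40 N, if the wrist force passes 120 N, or if a joint passes its speed limit or range.

### The arm

A 6-joint arm with a two-finger parallel gripper is mounted at the origin on the work surface. World frame = base frame: x ahead of the robot, y to its left, z up, the work surface at z = 0. Lengths are in m, angles in rad, forces in N, time in s.
With the tool pointing down it reaches from about 0.425 to 0.95 m from the base axis. Payload 3.5 kg.
Tool frame: the origin (TCP) lies on the centre line of the jaws, within the pads' length; the fingertips stand 14 mm ahead of it and the grasp point (between the pads) lies 5 mm behind it (tips_ahead is the distance from the TCP to the fingertips, in m); y points along the fingers, z is the direction in which the jaws open and shut, and the axes are right-handed (so a half turn about y gives the same grasp; the last joint's range is limited). The gripper opens to 85 mm and grips with 20 to 120 N. Pads are 22 mm wide; open, the fingers measure 114 mm over their backs; the gripper's body (76 mm by 85 mm) begins 54 mm behind the grasp point. The pads swing forward as they close: fully open they stand 13 mm farther back than shut.
Start: joints at [-1.38, 0.286, 1.577, -0, 1.279, -0.15], TCP at [0.226, -0.636, 0.245] pointing down, gripper open.
Joint ranges: [-2.77, 2.77], [-0.9, 2.22], [0.21, 2.48], [-1.53, 4.67], [0.24, 2.81], [-2.84, 2.84]. Speed limits (rad/s): [2.79, 2.79, 3.14, 3.14, 3.14, 3.14].

### API

Orientations are given as a unit quaternion [x, y, z, w].
In Python, from plant import get_state, read_camera, sign_off, tips_ahead gives the robot as it stands.
- The arm moves only by the tool send_rows, never from a script. Its argument "plan" is a list of rows, each a list of 2 entries, a list of its own where there are three numbers: the shift along the tool's x, y, z in units of 12 cm (1.0 is 12 cm), then the turn, a rotation vector about the tool's x, y, z in units of 360 degrees (1.0 is 360 degrees). In form: [[[tx, ty, tz], [rx, ry, rz]], ...]. A call has 1 to 12 rows; each row shifts and turns the commanded pose from where the row before left it, along the tool's axes as they then stand; what a row does not reach is not made up. A row lasts 1/10 s, in which the tool goes at most 50 mm and 8.59 degrees, less where a joint would pass 70% of its speed; a pose out of reach is approached as far as the arm can. A call with a number of a shift or a turn outside -1 to 1 is refused whole. A call with a gripper value outside its range is refused whole. "gripper" is the closure, from 0 (fully open) to 1 (shut), set as the call begins (left out, the last holds). The fingers move at their own pace and stop on an object; "grip_force" is the grip in N (left out, the last holds). Time passes only in rows, so rows that do not move let the fingers close. It gives the time, the measured TCP pose, the force and the opening at its end, in the units of the state.
- get_state(): the state, without advancing time (a new reading comes with each control period).
- read_camera(name): name is "side" or "top"; returns a dict with "img" (384x512x3 uint8, blue, green, red), "fx", "fy", "cx", "cy" (pixels), "world_from_camera" (4x4, takes a point from camera to world coordinates). Camera axes: x right, y down, z forward; pixel columns grow to the right and rows downward; lengths in m; the calibration is good to about 2 mm. A picture is of the moment at which its call begins. There is no depth.
- sign_off(): hands the job in, once; it reports no verdict.
The state is a dict: "time": time; "qpos": joint angles; "dq": joint speeds; "joint_efforts": joint torques, N m; "eef_pos": TCP position; "tcp_rot": TCP orientation; "contact_force": force on the tool from outside, world axes, zero at the start; "wrist_torque": the same for the moment, N m; "opening": opening from 0.0 (shut) to 1.0 (fully open).
Only numpy, scipy, OpenCV 4.12 (cv2) and the standard library are available. Lean on these libraries where they do the work, as an engineer would, in place of code of your own. Each camera call takes 0.05 s, during which the arm holds its last target. There are 200 camera calls.

## Working session

There is one attempt and no reset: what is moved stays moved. The work goes in short steps, Python scripts to look and compute and a tool call to move; the robot and the scene stay as the last step left them, time stands still between calls to the robot, and variables do not carry over. Pictures are saved under pics/ and viewed, about 8 in all and at most 12, crops included, and the job is handed in when it is done.

Besides the shell and the picture viewer there is one more tool, called after "Request:" in YAML: its name, and indented under it one key for each argument. send_rows: Moves the arm, as the interface text tells. Its arguments: {"type":"object","properties":{"plan":{"type":"array"},"gripper":{"type":"number"},"grip_force":{"type":"number"}},"required":["plan"]}

```bash
ls; mkdir -p pics; python3 - <<'E'
from plant import *
import cv2,numpy as np
s=get_state();print({k:np.round(v,3) for k,v in s.items()},tips_ahead)
for n in("top","side"):
    c=read_camera(n);cv2.imwrite(f"pics/{n}0.png",cv2.resize(c["img"],(800,600),interpolation=cv2.INTER_CUBIC))
    print(n,c["fx"],c["fy"],c["cx"],c["cy"],np.round(c["world_from_camera"],4).tolist())
E
```

```text
pics
{'time': np.float64(0.0), 'qpos': array([-1.38 ,  0.287,  1.578, -0.   ,  1.279, -0.15 ]), 'dq': array([ 0.   , -0.002, -0.001,  0.   ,  0.   , -0.   ]), 'joint_efforts': array([-0.0000e+00, -4.0598e+01, -2.9263e+01, -0.0000e+00,  6.0000e-03,
        0.0000e+00]), 'eef_pos': array([ 0.226, -0.636,  0.244]), 'tcp_rot': array([-0.12 ,  0.698, -0.696,  0.12 ]), 'contact_force': array([-0.454,  0.388,  0.088]), 'wrist_torque': array([ 0.034, -0.014,  0.006]), 'opening': np.float64(1.001)} 0.014
top 447.9494419269018 447.9494419269018 255.6508344610061 186.5746886380431 [[0.024, -0.9981, 0.0565, 0.3615], [-0.9997, -0.0245, -0.0083, -0.0415], [0.0097, -0.0563, -0.9984, 1.7429], [0.0, 0.0, 0.0, 1.0]]
side 426.37134649720747 426.37134649720747 258.2875580045114 188.7196389337512 [[0.8959, -0.2966, 0.3306, -0.0883], [-0.4441, -0.6132, 0.6533, -1.153], [0.009, -0.7321, -0.6811, 1.1921], [0.0, 0.0, 0.0, 1.0]]
```

View pics/top0.png

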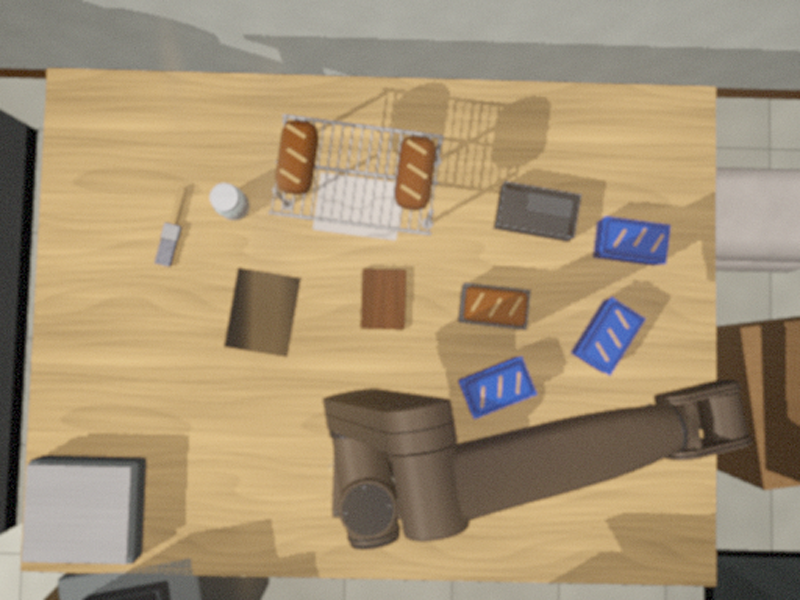

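View pics/side0.png

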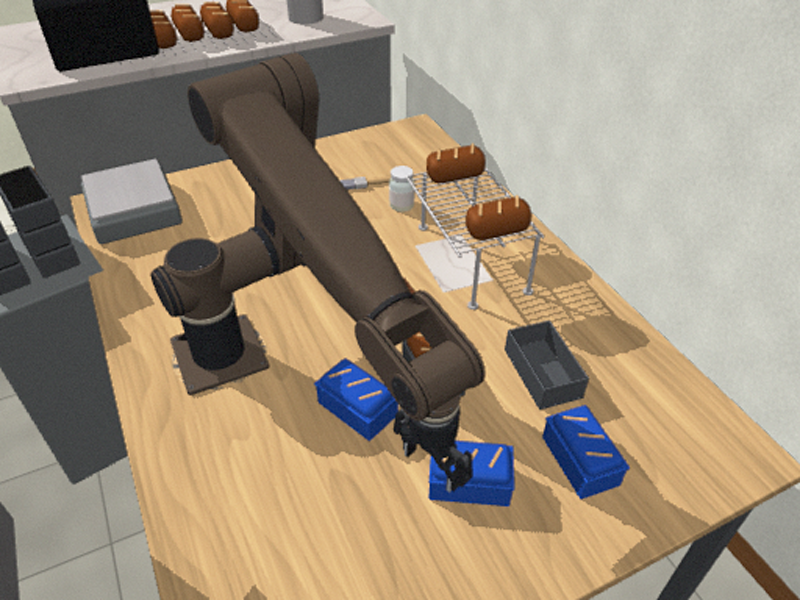

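The top view shows four candidates for the tin: the dark one with the brown loaf at (495,305) and three blue ones at (497,387), (608,335) and (632,240). The empty grey tin is the spare, at (537,210). I choose the dark one. The board is at (384,298), the mat at (262,312) and the slab at about (357,205). Next is a close crop to check this and measure corners.

```bash
python3 - <<'E'
from plant import *
import cv2
c=read_camera("top")["img"][95:235,140:345]
cv2.imwrite("pics/crop0.png",cv2.resize(c,None,fx=3.9,fy=3.9,interpolation=cv2.INTER_CUBIC))
E
```

```text
(no output)
```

View pics/crop0.png

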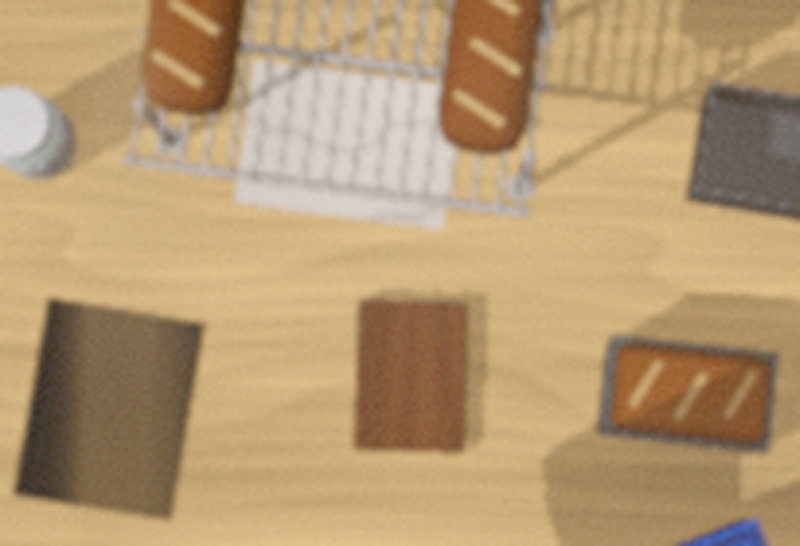

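```bash
cat > h.py <<'E'
import numpy as np, cv2
from plant import *
from scipy.spatial.transform import Rotation as R
def px2w(c,p,z):
    p=np.atleast_2d(p); W=c["world_from_camera"]
    d=np.c_[(p[:,0]-c["cx"])/c["fx"],(p[:,1]-c["cy"])/c["fy"],np.ones(len(p))]@W[:3,:3].T
    o=W[:3,3]; return o+d*((z-o[2])/d[:,2])[:,None]
def crop2px(p,x0,y0,k): return (np.array(p,float)+.5)/k-.5+[x0,y0]
def rect(w):
    "centre, yaw of long side mod pi, sizes"
    (cx,cy),(a,b),t=cv2.minAreaRect((w[:,:2]*1000).astype(np.float32))
    if a<b: a,b,t=b,a,t+90
    t=(t+90)%180-90
    return np.round(w[:,:2].mean(0),4),round(t,1),round(a),round(b)
E
python3 - <<'E'
from h import *
c=read_camera("top");f=lambda p,z:px2w(c,crop2px(p,140,95,3.9),z)
print("mat",rect(f([(50,299),(204,323),(170,518),(16,492)],0)))
print("board",rect(f([(360,300),(466,302),(463,450),(355,449)],.018)))
print("tin",rect(f([(613,338),(777,353),(768,451),(599,433)],.07)))
s=f([(236,202),(444,227),(252,62)],0)[:,:2]
print("slab",s, (s[1]+s[2])/2, np.linalg.norm(s[0]-s[1]),np.linalg.norm(s[0]-s[2]),np.degrees(np.arctan2(*(s[0]-s[1])[::-1])),np.degrees(np.arctan2(*(s[2]-s[0])[::-1])))
# shelf top front corners z=.192
print(f([(126,160),(530,212)],.19))
# blue tins approx (800-scale)
print(px2w(c,np.array([(497,387),(458,380),(520,357),(536,385),(475,415)])*.64,.07)[:,:2].round(3))
E
```

```text
mat (array([0.4028, 0.2838]), -8.0, 197, 156)
board (array([ 0.4418, -0.0153]), 0.2, 148, 106)
tin (array([ 0.4281, -0.2833]), 85.5, 163, 95)
slab [[ 0.61210207  0.16491657]
 [ 0.59215894 -0.04428997]
 [ 0.75448503  0.15321421]] [0.67332199 0.05446212] 0.21015494813344993 0.1428630584695533 84.55459430331749 -4.69853833876449
[[ 0.62008353  0.2418366   0.19      ]
 [ 0.58245709 -0.12060072  0.19      ]]
[[ 0.234 -0.293]
 [ 0.249 -0.2  ]
 [ 0.307 -0.347]
 [ 0.241 -0.386]
 [ 0.167 -0.242]]
```

```bash
cat >> h.py <<'E'
def rot(yaw,lean=0,q0=None,flip=False):
    "jaw axis (tool z) at world angle yaw; fingers down, leaned: pointing ahead along (jaw axis turned +-90) by lean"
    z=np.array([np.cos(yaw),np.sin(yaw),0]); y=np.array([0,0,-1.]); x=np.cross(y,z)
    return R.from_matrix(np.c_[x,y,z])
def plan(target,Rt,n,p=None,Rc=None):
    "rows to target: straight shift in world, turn in n equal parts"
    s=get_state(); p=s["eef_pos"] if p is None else p; Rc=R.from_quat(s["tcp_rot"]) if Rc is None else Rc
    rv=(Rc.inv()*Rt).as_rotvec(); d=(np.array(target)-p)/n; cur=Rc
    print("mm/row",np.linalg.norm(d)*1000,"deg/row",np.degrees(np.linalg.norm(rv)/n))
    for i in range(n):
        print([np.round(cur.inv().apply(d)/.12,3).tolist(),np.round(rv/n/2/np.pi,4).tolist()]); cur=cur*R.from_rotvec(rv/n)
E
python3 - <<'E'
from h import *
s=get_state();M=R.from_quat(s["tcp_rot"]).as_matrix();print(M.round(3))
for yaw in(0,np.pi):
    print("yaw",yaw,np.degrees((R.from_quat(s["tcp_rot"]).inv()*rot(yaw)).as_rotvec()).round(1))
c=read_camera("top")
print("spare",rect(px2w(c,np.array([(506,184),(580,192),(571,240),(495,230)])*.64,.07)))
E
```

```text
[[-0.942 -0.     0.334]
 [-0.334  0.001 -0.942]
 [-0.    -1.    -0.002]]
yaw 0 [  0.1 -70.5  -0.1]
yaw 3.141592653589793 [1.000e-01 1.095e+02 1.000e-01]
spare (array([ 0.658 , -0.3852]), 83.9, 193, 119)
```

```bash
python3 - <<'E'
from h import *
plan([.442,-.105,.2],rot(0),12)
E
```

```text
mm/row 47.91826054979714 deg/row 5.873004939285755
[[-0.265, 0.031, -0.297], [0.0, -0.0163, -0.0]]
[[-0.294, 0.031, -0.269], [0.0, -0.0163, -0.0]]
[[-0.32, 0.031, -0.237], [0.0, -0.0163, -0.0]]
[[-0.342, 0.031, -0.203], [0.0, -0.0163, -0.0]]
[[-0.361, 0.031, -0.167], [0.0, -0.0163, -0.0]]
[[-0.377, 0.031, -0.129], [0.0, -0.0163, -0.0]]
[[-0.388, 0.031, -0.09], [0.0, -0.0163, -0.0]]
[[-0.395, 0.031, -0.05], [0.0, -0.0163, -0.0]]
[[-0.398, 0.031, -0.009], [0.0, -0.0163, -0.0]]
[[-0.397, 0.031, 0.032], [0.0, -0.0163, -0.0]]
[[-0.392, 0.031, 0.072], [0.0, -0.0163, -0.0]]
[[-0.382, 0.031, 0.112], [0.0, -0.0163, -0.0]]
```

Request:
send_rows:
  plan:
    - [[-0.265, 0.031, -0.297], [0, -0.0163, 0]]
    - [[-0.294, 0.031, -0.269], [0, -0.0163, 0]]
    - [[-0.32, 0.031, -0.237], [0, -0.0163, 0]]
    - [[-0.342, 0.031, -0.203], [0, -0.0163, 0]]
    - [[-0.361, 0.031, -0.167], [0, -0.0163, 0]]
    - [[-0.377, 0.031, -0.129], [0, -0.0163, 0]]
    - [[-0.388, 0.031, -0.09], [0, -0.0163, 0]]
    - [[-0.395, 0.031, -0.05], [0, -0.0163, 0]]
    - [[-0.398, 0.031, -0.009], [0, -0.0163, 0]]
    - [[-0.397, 0.031, 0.032], [0, -0.0163, 0]]
    - [[-0.392, 0.031, 0.072], [0, -0.0163, 0]]
    - [[-0.382, 0.031, 0.112], [0, -0.0163, 0]]
  gripper: 0

```text
time: 1.45
eef_pos: [0.4428, -0.1035, 0.2009]
tcp_rot: [-0.501, 0.499, -0.5, 0.501]
contact_force: [1.0, -0.3, 0.3]
opening: 1.0
```

```bash
python3 - <<'E'
from h import *
s=get_state();print(s["time"],s["eef_pos"].round(4),s["qpos"].round(3))
plan([.442,-.105,.022],rot(0),8)
E
```

```text
1.45 [ 0.4428 -0.1035  0.2009] [-0.453 -0.175  2.142  0.     1.173 -0.456]
mm/row 22.36205594716525 deg/row 0.022810200534939006
[[0.002, 0.186, -0.001], [-0.0, 0.0001, 0.0]]
[[0.002, 0.186, -0.001], [-0.0, 0.0001, 0.0]]
[[0.002, 0.186, -0.001], [-0.0, 0.0001, 0.0]]
[[0.002, 0.186, -0.001], [-0.0, 0.0001, 0.0]]
[[0.002, 0.186, -0.001], [-0.0, 0.0001, 0.0]]
[[0.002, 0.186, -0.001], [-0.0, 0.0001, 0.0]]
[[0.002, 0.186, -0.001], [-0.0, 0.0001, 0.0]]
[[0.002, 0.186, -0.001], [-0.0, 0.0001, 0.0]]
```

Request:
send_rows:
  plan:
    - [[0, 0.19, 0], [0, 0, 0]]
    - [[0, 0.19, 0], [0, 0, 0]]
    - [[0, 0.19, 0], [0, 0, 0]]
    - [[0, 0.19, 0], [0, 0, 0]]
    - [[0, 0.19, 0], [0, 0, 0]]
    - [[0, 0.19, 0], [0, 0, 0]]
    - [[0, 0.19, 0], [0, 0, 0]]
    - [[0, 0.18, 0], [0, 0, 0]]
    - [[-0.04, 0, 0], [0, 0, 0]]
    - [[-0.08, 0, 0], [0, 0, 0]]
    - [[-0.08, 0, 0], [0, 0, 0]]
    - [[-0.08, 0, 0], [0, 0, 0]]

```text
time: 2.65
eef_pos: [0.4433, -0.0711, 0.0208]
tcp_rot: [0.499, -0.499, 0.501, -0.5]
contact_force: [0.3, 0.3, -0.6]
opening: 1.002
```

```bash
python3 - <<'E'
from h import *
s=get_state();print(s["time"],s["eef_pos"].round(4),s["qpos"].round(3))
c=read_camera("top")["img"][95:235,140:345]
cv2.imwrite("pics/crop1.png",cv2.resize(c,None,fx=3.9,fy=3.9,interpolation=cv2.INTER_CUBIC))
E
```

```text
2.65 [ 0.4433 -0.0711  0.0208] [-0.386  0.117  2.251  0.     0.77  -0.385]
```

View pics/crop1.png

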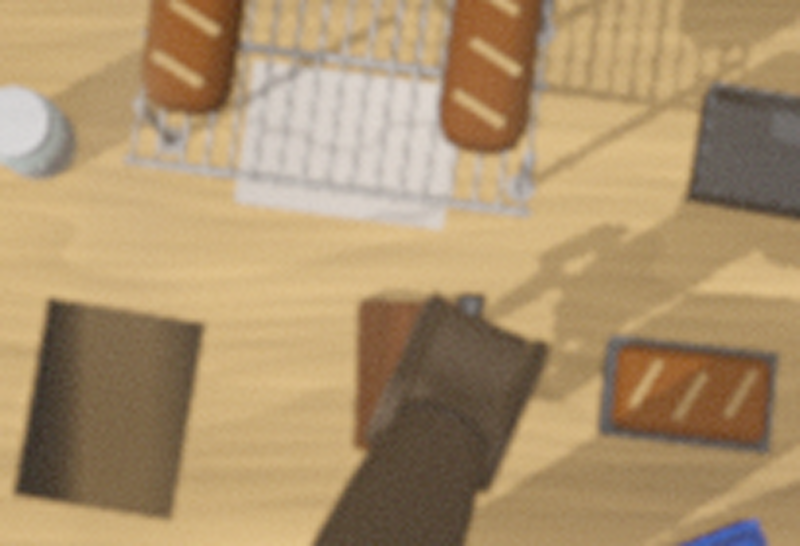

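The view shows the fingertip at (470,302) overlapping the board's right edge at 466. The board hasn't moved and there is no force, so the open fingertips are above the board, because the open pads sit farther back. I'll back off and go lower.

Request:
send_rows:
  plan:
    - [[0.15, 0, 0], [0, 0, 0]]
    - [[0.15, 0, 0], [0, 0, 0]]
    - [[0, 0.03, 0], [0, 0, 0]]
    - [[0, 0.03, 0], [0, 0, 0]]
    - [[0, 0.03, 0], [0, 0, 0]]
    - [[0, 0.02, 0], [0, 0, 0]]
    - [[0, 0, 0], [0, 0, 0]]

```text
time: 3.4
eef_pos: [0.4418, -0.107, 0.0057]
tcp_rot: [-0.5, 0.501, -0.5, 0.5]
contact_force: [-0.5, -0.2, -0.8]
opening: 0.997
```

Request:
send_rows:
  plan:
    - [[-0.1, -0.02, 0], [0, 0, 0]]
    - [[-0.1, 0, 0], [0, 0, 0]]
    - [[-0.1, 0, 0], [0, 0, 0]]
    - [[-0.12, 0, 0], [0, 0, 0]]
    - [[-0.14, 0, 0], [0, 0, 0]]
    - [[-0.15, 0, 0], [0, 0, 0]]
    - [[-0.16, 0, 0], [0, 0, 0]]
    - [[-0.16, 0, 0], [0, 0, 0]]
    - [[-0.16, 0, 0], [0, 0, 0]]
    - [[-0.16, 0, 0], [0, 0, 0]]
    - [[-0.16, 0, 0], [0, 0, 0]]
    - [[-0.14, 0, 0], [0, 0, 0]]

```text
time: 4.6
eef_pos: [0.4424, 0.0917, 0.009]
tcp_rot: [0.5, -0.499, 0.5, -0.5]
contact_force: [-0.4, -3.1, 0.6]
opening: 1.0
```

```bash
python3 - <<'E'
from h import *
s=get_state();print(s["time"],s["eef_pos"].round(4),s["qpos"].round(3))
c=read_camera("top")["img"][95:235,140:345]
cv2.imwrite("pics/crop2.png",cv2.resize(c,None,fx=3.9,fy=3.9,interpolation=cv2.INTER_CUBIC))
E
```

```text
4.6 [0.4424 0.0917 0.009 ] [-2.000e-02  1.500e-01  2.244e+00 -1.000e-03  7.470e-01 -2.000e-02]
```

View pics/crop2.png

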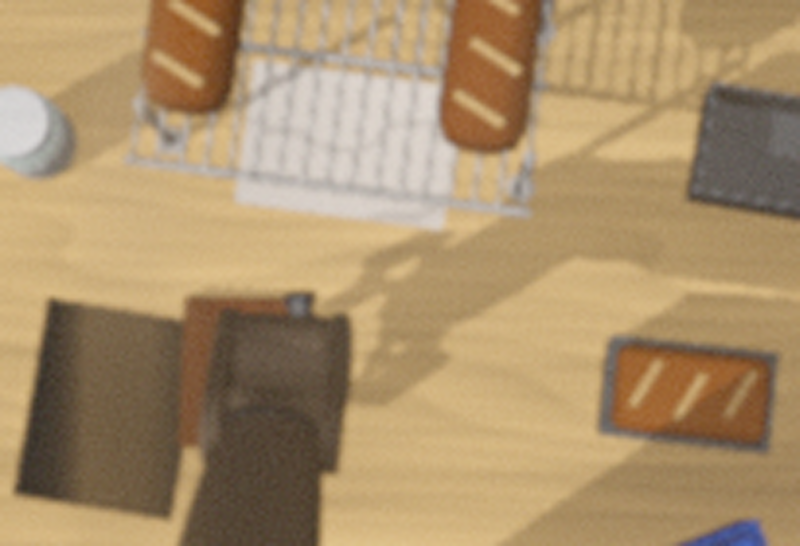

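The board is square against both fingers, with its left edge at 184 and its top at 295. I'll push on while turning 8° clockwise and drifting slightly towards the robot.

Request:
send_rows:
  plan:
    - [[-0.06, 0, -0.015], [0, 0.002, 0]]
    - [[-0.1, 0, -0.025], [0, 0.002, 0]]
    - [[-0.1, 0, -0.025], [0, 0.002, 0]]
    - [[-0.1, 0, -0.025], [0, 0.0025, 0]]
    - [[-0.1, 0, -0.025], [0, 0.0025, 0]]
    - [[-0.1, 0, -0.025], [0, 0.0025, 0]]
    - [[-0.1, 0, -0.025], [0, 0.0025, 0]]
    - [[-0.1, 0, -0.025], [0, 0.002, 0]]
    - [[-0.1, 0, -0.025], [0, 0.002, 0]]
    - [[-0.08, 0, -0.02], [0, 0.002, 0]]
    - [[-0.05, 0, -0.01], [0, 0, 0]]
    - [[-0.03, 0, 0], [0, 0, 0]]

```text
time: 5.85
eef_pos: [0.4216, 0.2142, 0.0088]
tcp_rot: [0.465, -0.533, 0.533, -0.464]
contact_force: [-0.6, -4.2, 3.7]
opening: 0.996
```

Request:
send_rows:
  plan:
    - [[0.15, 0, 0], [0, 0, 0]]
    - [[0.3, -0.2, 0], [0, 0, 0]]
    - [[0.3, -0.3, 0], [0, 0, 0]]
    - [[0.3, -0.3, 0], [0, 0, 0]]
    - [[0.3, -0.2, 0], [0, 0, 0]]
    - [[0.3, 0, 0], [0, 0, 0]]
    - [[0.2, 0, 0], [0, 0, 0]]

```text
time: 6.55
eef_pos: [0.3915, -0.006, 0.1286]
tcp_rot: [0.463, -0.533, 0.535, -0.464]
contact_force: [0.2, 0.1, -0.2]
opening: 0.997
```

```bash
python3 - <<'E'
from h import *
s=get_state();print(s["time"],s["eef_pos"].round(4),s["qpos"].round(3))
c=read_camera("top")["img"][95:235,140:345]
cv2.imwrite("pics/crop3.png",cv2.resize(c,None,fx=3.9,fy=3.9,interpolation=cv2.INTER_CUBIC))
E
```

```text
6.55 [ 0.3915 -0.006   0.1286] [-2.760e-01 -2.430e-01  2.342e+00  1.000e-03  1.039e+00 -1.360e-01]
```

View pics/crop3.png

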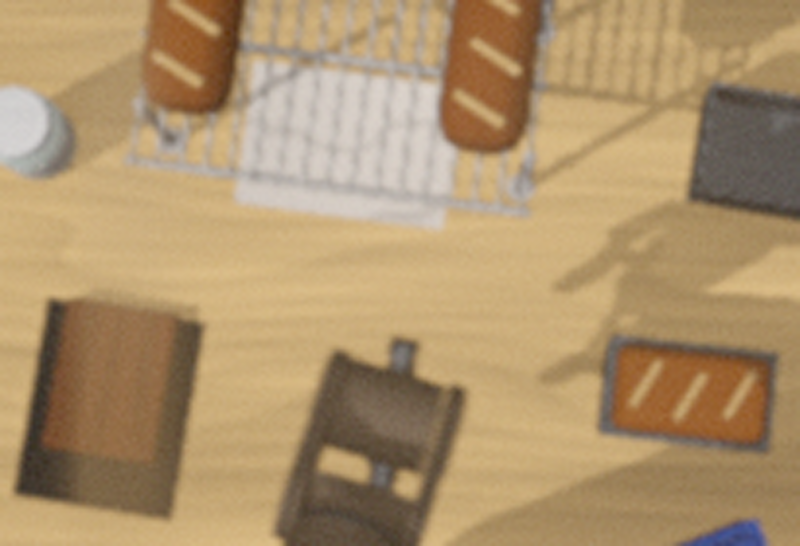

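```bash
python3 - <<'E'
from h import *
c=read_camera("top");f=lambda p,z:px2w(c,crop2px(p,140,95,3.9),z)
b=rect(f([(66,300),(178,310),(160,462),(42,448)],.018));print(b)
d=b[0]-[.4028,.2838];a=np.radians(-8);X=np.array([np.cos(a),np.sin(a)]);Y=np.array([-X[1],X[0]])
print("mat frame",d@X,d@Y)
t=b[0]+X*(.075+.011+.03);print(t)
s=get_state()
plan([*t,.10],rot(a+np.pi/2),12)
E
```

```text
(array([0.4299, 0.2799]), -5.4, 151, 117)
mat frame 0.027379039756640827 -9.045443207436378e-05
[0.5447711  0.26375592]
mm/row 25.987698031087483 deg/row 7.520743030021216
[[-0.201, 0.019, 0.079], [-0.0, -0.0209, 0.0]]
[[-0.189, 0.019, 0.104], [-0.0, -0.0209, 0.0]]
[[-0.174, 0.019, 0.128], [-0.0, -0.0209, 0.0]]
[[-0.155, 0.019, 0.15], [-0.0, -0.0209, 0.0]]
[[-0.134, 0.019, 0.169], [-0.0, -0.0209, 0.0]]
[[-0.111, 0.019, 0.185], [-0.0, -0.0209, 0.0]]
[[-0.086, 0.019, 0.198], [-0.0, -0.0209, 0.0]]
[[-0.059, 0.019, 0.207], [-0.0, -0.0209, 0.0]]
[[-0.032, 0.019, 0.213], [-0.0, -0.0209, 0.0]]
[[-0.003, 0.019, 0.216], [-0.0, -0.0209, 0.0]]
[[0.025, 0.019, 0.214], [-0.0, -0.0209, 0.0]]
[[0.053, 0.019, 0.209], [-0.0, -0.0209, 0.0]]
```

The board lies at (66,300)–(160,462): centred across the mat, but 27 mm too far ahead. I'll go round to the far side and pull it back.

Request:
send_rows:
  plan:
    - [[-0.2, 0.02, 0.08], [0, -0.021, 0]]
    - [[-0.19, 0.02, 0.104], [0, -0.021, 0]]
    - [[-0.174, 0.02, 0.128], [0, -0.021, 0]]
    - [[-0.155, 0.02, 0.15], [0, -0.021, 0]]
    - [[-0.134, 0.02, 0.169], [0, -0.021, 0]]
    - [[-0.111, 0.02, 0.185], [0, -0.021, 0]]
    - [[-0.086, 0.02, 0.198], [0, -0.021, 0]]
    - [[-0.059, 0.02, 0.207], [0, -0.021, 0]]
    - [[-0.032, 0.02, 0.213], [0, -0.021, 0]]
    - [[-0.003, 0.02, 0.216], [0, -0.021, 0]]
    - [[0.025, 0.02, 0.214], [0, -0.021, 0]]
    - [[0.053, 0.02, 0.209], [0, -0.021, 0]]
  gripper: 0.4

```text
time: 7.85
eef_pos: [0.5424, 0.2689, 0.0976]
tcp_rot: [-0.706, 0.043, -0.042, 0.706]
contact_force: [-0.7, -0.6, -0.3]
opening: 0.6
```

```bash
python3 - <<'E'
from h import *
s=get_state();print(s["time"],s["eef_pos"].round(4),s["qpos"].round(3),s["opening"])
M=R.from_quat(s["tcp_rot"]).as_matrix();print(M.round(3))
plan([.5448,.2638,.014],rot(np.radians(82)),1)
E
```

```text
7.85 [0.5424 0.2689 0.0976] [ 2.920e-01  2.970e-01  1.854e+00  1.000e-03  9.920e-01 -1.158e+00] 0.6004368686641675
[[ 0.993 -0.002  0.121]
 [-0.121  0.001  0.993]
 [-0.002 -1.     0.   ]]
mm/row 83.8090952459346 deg/row 1.078406137770292
[[0.026, 0.697, -0.04], [-0.0001, 0.003, -0.0003]]
```

Request:
send_rows:
  plan:
    - [[0, 0.14, 0], [0, 0, 0]]
    - [[0, 0.14, 0], [0, 0, 0]]
    - [[0, 0.14, 0], [0, 0, 0]]
    - [[0, 0.14, 0], [0, 0, 0]]
    - [[0, 0.14, 0], [0, 0, 0]]
    - [[-0.07, 0, 0], [0, 0, 0]]
    - [[-0.07, 0, 0], [0, 0.001, 0]]
    - [[-0.08, 0, 0], [0, 0.001, 0]]
    - [[-0.08, 0, 0], [0, 0, 0]]
    - [[-0.08, 0, 0], [0, 0, 0]]
    - [[-0.06, 0, 0], [0, 0, 0]]
    - [[-0.02, 0, 0], [0, 0, 0]]

```text
time: 9.05
eef_pos: [0.4875, 0.2745, 0.015]
tcp_rot: [-0.705, 0.049, -0.049, 0.705]
contact_force: [2.0, 0.3, -1.1]
opening: 0.603
```

```bash
python3 - <<'E'
from h import *
s=get_state();print(s["time"],s["eef_pos"].round(4),s["qpos"].round(3),s["opening"])
a=np.radians(-8);X=np.array([np.cos(a),np.sin(a)])
print("far edge vs mat along X",(s["eef_pos"][:2]-[.4028,.2838])@X-.011-.075)
E
```

```text
9.05 [0.4875 0.2745 0.015 ] [ 0.331  0.34   1.987 -0.     0.814 -1.101] 0.6028142837018631
far edge vs mat along X -0.0007981278580343754
```

```bash
python3 - <<'E'
from h import *
s=get_state();p=s["eef_pos"];Rc=R.from_quat(s["tcp_rot"]);Rt=rot(np.radians(84.7))
a=[.51,.27,.13];plan(a,Rt,4)
b=[.48,0,.18];plan(b,Rt,7,a,Rt)
plan([.37,-.269,.16],Rt,7,b,Rt)
plan([.356,-.269,.04],Rt,4,[.37,-.269,.16],Rt)
E
```

```text
mm/row 29.32119215998678 deg/row 0.6609618805436442
[[0.048, -0.24, -0.003], [-0.0, -0.0018, 0.0]]
[[0.048, -0.24, -0.003], [-0.0, -0.0018, 0.0]]
[[0.048, -0.24, -0.004], [-0.0, -0.0018, 0.0]]
[[0.048, -0.24, -0.004], [-0.0, -0.0018, 0.0]]
mm/row 39.460649476951815 deg/row 0.0
[[-0.006, -0.06, -0.323], [0.0, 0.0, 0.0]]
[[-0.006, -0.06, -0.323], [0.0, 0.0, 0.0]]
[[-0.006, -0.06, -0.323], [0.0, 0.0, 0.0]]
[[-0.006, -0.06, -0.323], [0.0, 0.0, 0.0]]
[[-0.006, -0.06, -0.323], [0.0, 0.0, 0.0]]
[[-0.006, -0.06, -0.323], [0.0, 0.0, 0.0]]
[[-0.006, -0.06, -0.323], [0.0, 0.0, 0.0]]
mm/row 41.615587738936746 deg/row 0.0
[[-0.101, 0.024, -0.331], [0.0, 0.0, 0.0]]
[[-0.101, 0.024, -0.331], [0.0, 0.0, 0.0]]
[[-0.101, 0.024, -0.331], [0.0, 0.0, 0.0]]
[[-0.101, 0.024, -0.331], [0.0, 0.0, 0.0]]
[[-0.101, 0.024, -0.331], [0.0, 0.0, 0.0]]
[[-0.101, 0.024, -0.331], [0.0, 0.0, 0.0]]
[[-0.101, 0.024, -0.331], [0.0, 0.0, 0.0]]
mm/row 30.20347662107791 deg/row 0.0
[[-0.029, 0.25, -0.003], [0.0, 0.0, 0.0]]
[[-0.029, 0.25, -0.003], [0.0, 0.0, 0.0]]
[[-0.029, 0.25, -0.003], [0.0, 0.0, 0.0]]
[[-0.029, 0.25, -0.003], [0.0, 0.0, 0.0]]
```

Request:
send_rows:
  plan:
    - [[0.1, 0, 0], [0, 0, 0]]
    - [[0.05, -0.3, 0], [0, -0.0018, 0]]
    - [[0.05, -0.3, 0], [0, -0.0018, 0]]
    - [[0, -0.36, 0], [0, -0.0018, 0]]
    - [[0, -0.06, -0.32], [0, -0.0018, 0]]
    - [[0, -0.06, -0.32], [0, 0, 0]]
    - [[0, -0.06, -0.32], [0, 0, 0]]
    - [[0, -0.06, -0.32], [0, 0, 0]]
    - [[0, -0.06, -0.32], [0, 0, 0]]
    - [[0, -0.06, -0.32], [0, 0, 0]]
    - [[0, -0.06, -0.32], [0, 0, 0]]
  gripper: 0.3

```text
time: 10.15
eef_pos: [0.4865, 0.0014, 0.1809]
tcp_rot: [-0.706, 0.033, -0.033, 0.706]
contact_force: [0.3, -0.1, 1.2]
opening: 0.704
```

Request:
send_rows:
  plan:
    - [[-0.1, 0.02, -0.33], [0, 0, 0]]
    - [[-0.1, 0.02, -0.33], [0, 0, 0]]
    - [[-0.1, 0.02, -0.33], [0, 0, 0]]
    - [[-0.1, 0.02, -0.33], [0, 0, 0]]
    - [[-0.1, 0.02, -0.33], [0, 0, 0]]
    - [[-0.1, 0.02, -0.33], [0, 0, 0]]
    - [[-0.1, 0.02, -0.33], [0, 0, 0]]

```text
time: 10.85
eef_pos: [0.3759, -0.267, 0.1639]
tcp_rot: [0.706, -0.033, 0.034, -0.706]
contact_force: [1.1, -0.1, -0.5]
opening: 0.701
```

```bash
python3 - <<'E'
from h import *
s=get_state();print(s["time"],s["eef_pos"].round(4),s["qpos"].round(3),s["opening"])
plan([.356,-.269,.04],rot(np.radians(84.7)),5)
c=read_camera("top")
cv2.imwrite("pics/top4.png",cv2.resize(c["img"][95:245,140:345],None,fx=3.9,fy=3.9,interpolation=cv2.INTER_CUBIC))
E
```

```text
10.85 [ 0.3759 -0.267   0.1639] [-0.838 -0.111  2.16   0.     1.093 -2.314] 0.7007412024537878
mm/row 25.09447440922879 deg/row 0.02614624394355384
[[-0.033, 0.206, -0.006], [0.0, -0.0001, 0.0]]
[[-0.033, 0.206, -0.006], [0.0, -0.0001, 0.0]]
[[-0.033, 0.206, -0.006], [0.0, -0.0001, 0.0]]
[[-0.033, 0.206, -0.006], [0.0, -0.0001, 0.0]]
[[-0.033, 0.206, -0.006], [0.0, -0.0001, 0.0]]
```

View pics/top4.png

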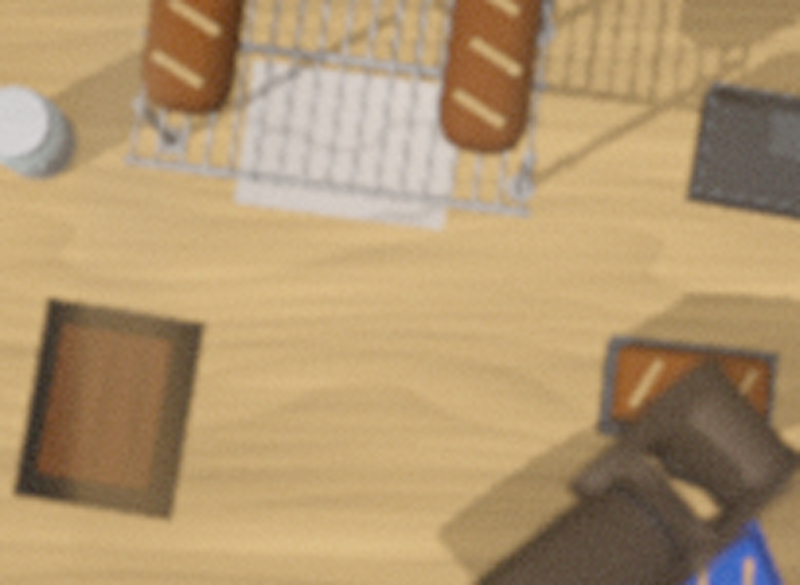

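The board now sits well inside the mat, at (55,323)–(155,490). The gripper is above the gap behind the tin. Next I'll lower it and push the tin 50 mm ahead.

Request:
send_rows:
  plan:
    - [[-0.035, 0.2, 0], [0, 0, 0]]
    - [[-0.035, 0.2, 0], [0, 0, 0]]
    - [[-0.035, 0.2, 0], [0, 0, 0]]
    - [[-0.035, 0.2, 0], [0, 0, 0]]
    - [[-0.035, 0.2, 0], [0, 0, 0]]
    - [[0, 0, 0], [0, 0, 0]]

```text
time: 11.5
eef_pos: [0.3537, -0.2609, 0.0405]
tcp_rot: [-0.704, 0.035, -0.032, 0.708]
contact_force: [-0.3, 0.9, -0.5]
opening: 0.7
```

Request:
send_rows:
  plan:
    - [[0.04, 0, -0.02], [0, 0, 0]]
    - [[0.06, 0, -0.02], [0, 0, 0]]
    - [[0.07, 0, -0.02], [0, 0, 0]]
    - [[0.08, 0, -0.01], [0, 0, 0]]
    - [[0.08, 0, 0], [0, 0, 0]]
    - [[0.08, 0, 0], [0, 0, 0]]
    - [[0.08, 0, 0], [0, 0, 0]]
    - [[0.05, 0, 0], [0, 0, 0]]
    - [[0.03, 0, 0], [0, 0, 0]]

```text
time: 12.4
eef_pos: [0.4235, -0.2781, 0.0446]
tcp_rot: [0.707, -0.033, 0.032, -0.706]
contact_force: [-8.8, 1.0, 7.2]
opening: 0.702
```

```bash
python3 - <<'E'
from h import *
s=get_state();print(s["time"],s["eef_pos"].round(4),s["qpos"].round(3),s["opening"])
S=np.array([.674,.0545]);a=np.radians(-5.3);X=np.array([np.cos(a),np.sin(a)]);Y=np.array([-X[1],X[0]])
d=s["eef_pos"][:2]-S;print("tcp slab frame",d@X,d@Y,"tin x est",d@X+.011+.0475)
E
```

```text
12.4 [ 0.4235 -0.2781  0.0446] [-7.810e-01  1.870e-01  2.110e+00 -2.000e-03  8.450e-01 -2.257e+00] 0.7019535131602522
tcp slab frame -0.21871931899858035 -0.35433233814477694 tin x est -0.16021931899858033
```

```bash
python3 - <<'E'
from h import *
c=read_camera("top")
print(px2w(c,np.array([(612,298),(643,318),(607,373),(573,350)])*.64,.07)[:,:2].round(3))
s=get_state();p=s["eef_pos"];Rc=R.from_quat(s["tcp_rot"])
S=np.array([.674,.0545]);a=np.radians(-5.3);X=np.array([np.cos(a),np.sin(a)]);Y=np.array([-X[1],X[0]])
t=S-.160*X-.475*Y;print(t)
p2=p-[.03,0,0];p2[2]=.16
plan([*t,.16],rot(a),12,p2,Rc)
E
```

```text
[[ 0.453 -0.566]
 [ 0.407 -0.641]
 [ 0.274 -0.555]
 [ 0.326 -0.473]]
[ 0.47080802 -0.40368994]
mm/row 12.258210540421185 deg/row 7.497318844854319
[[0.061, 0.0, -0.082], [0.0, 0.0208, 0.0]]
[[0.071, 0.0, -0.073], [0.0, 0.0208, 0.0]]
[[0.08, 0.0, -0.063], [0.0, 0.0208, 0.0]]
[[0.088, 0.0, -0.052], [0.0, 0.0208, 0.0]]
[[0.094, 0.0, -0.04], [0.0, 0.0208, 0.0]]
[[0.098, 0.0, -0.028], [0.0, 0.0208, 0.0]]
[[0.101, 0.0, -0.015], [0.0, 0.0208, 0.0]]
[[0.102, 0.0, -0.001], [0.0, 0.0208, 0.0]]
[[0.101, 0.0, 0.012], [0.0, 0.0208, 0.0]]
[[0.099, 0.0, 0.025], [0.0, 0.0208, 0.0]]
[[0.095, 0.0, 0.038], [0.0, 0.0208, 0.0]]
[[0.089, 0.0, 0.05], [0.0, 0.0208, 0.0]]
```

Request:
send_rows:
  plan:
    - [[-0.12, 0, 0], [0, 0, 0]]
    - [[-0.12, -0.1, 0], [0, 0, 0]]
    - [[0, -0.3, 0], [0, 0, 0]]
    - [[0, -0.3, 0], [0, 0, 0]]
    - [[0, -0.3, 0], [0, 0, 0]]

```text
time: 12.95
eef_pos: [0.3952, -0.2752, 0.1657]
tcp_rot: [0.707, -0.032, 0.034, -0.706]
contact_force: [0.0, 0.1, 0.8]
opening: 0.7
```

Request:
send_rows:
  plan:
    - [[0.061, 0, -0.082], [0, 0.0208, 0]]
    - [[0.071, 0, -0.073], [0, 0.0208, 0]]
    - [[0.08, 0, -0.063], [0, 0.0208, 0]]
    - [[0.088, 0, -0.052], [0, 0.0208, 0]]
    - [[0.094, 0, -0.04], [0, 0.0208, 0]]
    - [[0.098, 0, -0.028], [0, 0.0208, 0]]
    - [[0.101, 0, -0.015], [0, 0.0208, 0]]
    - [[0.102, 0, 0], [0, 0.0208, 0]]
    - [[0.101, 0, 0.012], [0, 0.0208, 0]]
    - [[0.099, 0, 0.025], [0, 0.0208, 0]]
    - [[0.095, 0, 0.038], [0, 0.0208, 0]]
    - [[0.089, 0, 0.05], [0, 0.0208, 0]]

```text
time: 14.15
eef_pos: [0.4725, -0.4011, 0.1644]
tcp_rot: [0.475, -0.522, 0.525, -0.475]
contact_force: [-0.6, 0.1, -0.9]
opening: 0.702
```

```bash
python3 - <<'E'
from h import *
s=get_state();print(s["time"],s["eef_pos"].round(4),s["qpos"].round(3),s["opening"])
plan([.4708,-.4037,.04],rot(np.radians(-5.3)),5)
c=read_camera("top")
cv2.imwrite("pics/top5.png",cv2.resize(c["img"][95:235,190:390],None,fx=3.9,fy=3.9,interpolation=cv2.INTER_CUBIC))
E
```

```text
14.15 [ 0.4725 -0.4011  0.1644] [-8.680e-01  2.410e-01  1.786e+00  1.000e-03  1.111e+00 -7.710e-01] 0.7022762279902907
mm/row 24.89536360473735 deg/row 0.0617659108155951
[[0.004, 0.207, -0.003], [-0.0001, -0.0001, 0.0001]]
[[0.004, 0.207, -0.003], [-0.0001, -0.0001, 0.0001]]
[[0.004, 0.207, -0.003], [-0.0001, -0.0001, 0.0001]]
[[0.005, 0.207, -0.003], [-0.0001, -0.0001, 0.0001]]
[[0.005, 0.207, -0.003], [-0.0001, -0.0001, 0.0001]]
```

View pics/top5.png

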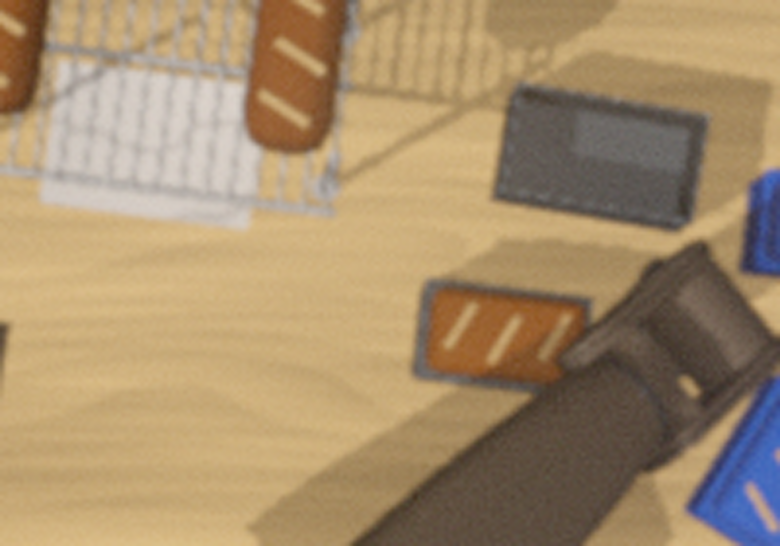

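```bash
python3 - <<'E'
from h import *
c=read_camera("top");w=px2w(c,crop2px([(428,283),(592,298),(414,377)],190,95,3.9),.07)[:,:2]
S=np.array([.674,.0545]);a=np.radians(-5.3);X=np.array([np.cos(a),np.sin(a)]);Y=np.array([-X[1],X[0]])
m=(w[1]+w[2])/2;print(m,(m-S)@X,(m-S)@Y,np.degrees(np.arctan2(*(w[0]-w[1])[::-1])),np.linalg.norm(w[0]-w[1]))
t=get_state()["eef_pos"][:2]-S;print(t@X,t@Y)
E
```

```text
[ 0.48234091 -0.29097297] -0.15892814892929435 -0.3616996305643748 86.18607740754292 0.15863456683587807
-0.1584576873226963 -0.4727991430922861
```

The tin at (428,283)–(592,298)–(414,377) is at slab-frame (-0.159,-0.362) and well aligned. I'll lower the gripper and push it along the slab's y.

Request:
send_rows:
  plan:
    - [[0, 0.21, 0], [0, 0, 0]]
    - [[0, 0.21, 0], [0, 0, 0]]
    - [[0, 0.21, 0], [0, 0, 0]]
    - [[0, 0.21, 0], [0, 0, 0]]
    - [[0, 0.21, 0], [0, 0, 0]]
    - [[-0.06, 0, 0], [0, 0, 0]]
    - [[-0.06, 0, 0], [0, 0, 0]]
    - [[-0.08, 0, 0], [0, 0, 0]]
    - [[-0.1, 0, 0], [0, 0, 0]]
    - [[-0.12, 0, 0], [0, 0, 0]]
    - [[-0.12, 0, 0], [0, 0, 0]]
    - [[-0.12, 0, 0], [0, 0, 0]]

```text
time: 15.45
eef_pos: [0.4798, -0.3219, 0.0399]
tcp_rot: [0.477, -0.52, 0.524, -0.477]
contact_force: [-0.9, -5.5, 2.1]
opening: 0.7
```

Request:
send_rows:
  plan:
    - [[-0.12, 0, 0], [0, 0, 0]]
    - [[-0.12, 0, 0], [0, 0, 0]]
    - [[-0.12, 0, 0], [0, 0, 0]]
    - [[-0.12, 0, 0], [0, 0, 0]]
    - [[-0.12, 0, 0], [0, 0, 0]]
    - [[-0.12, 0, 0], [0, 0, 0]]
    - [[-0.12, 0, 0], [0, 0, 0]]
    - [[-0.12, 0, 0], [0, 0, 0]]
    - [[-0.12, 0, 0], [0, 0, 0]]
    - [[-0.12, 0, 0], [0, 0, 0]]
    - [[-0.1, 0, 0], [0, 0, 0]]
    - [[-0.1, 0, 0], [0, 0, 0]]

```text
time: 16.65
eef_pos: [0.4953, -0.1543, 0.0398]
tcp_rot: [0.477, -0.52, 0.524, -0.477]
contact_force: [-0.9, -6.8, 3.9]
opening: 0.698
```

```bash
python3 - <<'E'
from h import *
s=get_state();print(s["time"],s["eef_pos"].round(4),s["qpos"].round(3),s["contact_force"])
S=np.array([.674,.0545]);a=np.radians(-5.3);X=np.array([np.cos(a),np.sin(a)]);Y=np.array([-X[1],X[0]])
t=s["eef_pos"][:2]-S;print(t@X,t@Y)
E
```

```text
16.65 [ 0.4953 -0.1543  0.0398] [-4.970e-01  2.170e-01  2.086e+00 -2.000e-03  8.330e-01 -4.060e-01] [-0.93787876 -6.81284234  3.9421174 ]
-0.15863595059996635 -0.22443045311788556
```

Request:
send_rows:
  plan:
    - [[-0.12, 0, 0], [0, 0, 0]]
    - [[-0.12, 0, 0], [0, 0, 0]]
    - [[-0.12, 0, 0], [0, 0, 0]]
    - [[-0.12, 0, 0], [0, 0, 0]]
    - [[-0.12, 0, 0], [0, 0, 0]]
    - [[-0.12, 0, 0], [0, 0, 0]]
    - [[-0.12, 0, 0], [0, 0, 0]]
    - [[-0.1, 0, 0], [0, 0, 0]]
    - [[-0.08, 0, 0], [0, 0, 0]]
    - [[-0.06, 0, 0], [0, 0, 0]]
    - [[-0.03, 0, 0], [0, 0, 0]]

```text
time: 17.75
eef_pos: [0.5073, -0.0213, 0.0398]
tcp_rot: [0.477, -0.52, 0.524, -0.478]
contact_force: [-1.5, -6.9, 5.6]
opening: 0.698
```

Request:
send_rows:
  plan:
    - [[0.1, 0, 0], [0, 0, 0]]
    - [[0.2, 0, 0], [0, 0, 0]]
    - [[0.15, -0.2, 0], [0, 0, 0]]
    - [[0.1, -0.3, 0], [0, 0, 0]]
    - [[0, -0.3, 0], [0, 0, 0]]
    - [[0, -0.3, 0], [0, 0, 0]]
    - [[0, 0, 0], [0, 0, 0]]

```text
time: 18.45
eef_pos: [0.5023, -0.0877, 0.1753]
tcp_rot: [0.475, -0.519, 0.525, -0.478]
contact_force: [0.2, -0.6, 1.4]
opening: 0.702
```

```bash
python3 - <<'E'
from h import *
s=get_state();print(s["time"],s["eef_pos"].round(4),s["qpos"].round(3))
c=read_camera("top")
cv2.imwrite("pics/top6.png",cv2.resize(c["img"][95:235,140:345],None,fx=3.9,fy=3.9,interpolation=cv2.INTER_CUBIC))
E
```

```text
18.45 [ 0.5023 -0.0877  0.1753] [-3.730e-01 -1.500e-02  2.045e+00  1.000e-03  1.101e+00 -2.820e-01]
```

View pics/top6.png

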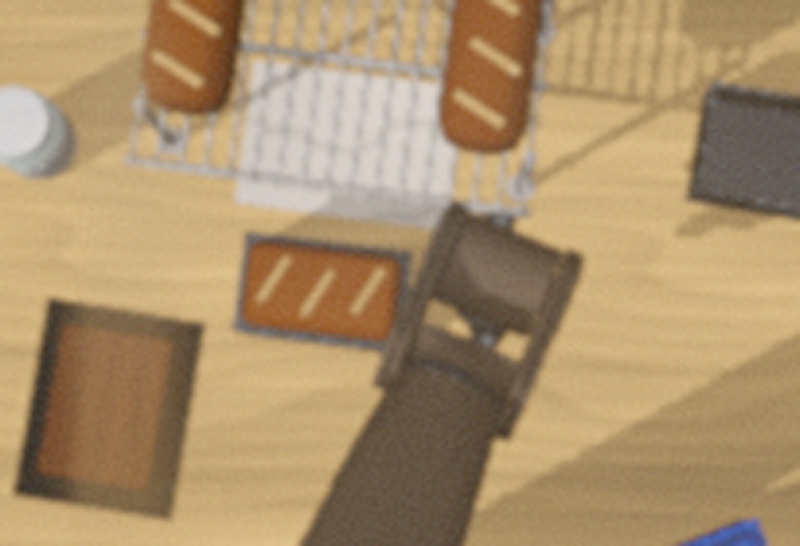

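```bash
cat >> h.py <<'E'
from scipy.optimize import least_squares
D=np.array([(-1.38,.287,1.578,1.279,.226,-.636,.244),(-.453,-.175,2.142,1.173,.4428,-.1035,.2009),(-.386,.117,2.251,.77,.4433,-.0711,.0208),(-.02,.15,2.244,.747,.4424,.0917,.009),(-.276,-.243,2.342,1.039,.3915,-.006,.1286),(.292,.297,1.854,.992,.5424,.2689,.0976),(-.838,-.111,2.16,1.093,.3759,-.267,.1639),(-.868,.241,1.786,1.111,.4725,-.4011,.1644),(-.497,.217,2.086,.833,.4953,-.1543,.0398),(-.373,-.015,2.045,1.101,.5023,-.0877,.1753)])
E
python3 - <<'E'
from h import *
c=read_camera("top");w=px2w(c,crop2px([(246,234),(411,252),(235,328)],140,95,3.9),.07)[:,:2]
S=np.array([.674,.0545]);a=np.radians(-5.3);X=np.array([np.cos(a),np.sin(a)]);Y=np.array([-X[1],X[0]])
m=(w[1]+w[2])/2;print(m,(m-S)@X,(m-S)@Y,np.degrees(np.arctan2(*(w[0]-w[1])[::-1])),np.linalg.norm(w[0]-w[1]))
def res(v):
    r0,L1,L2,H,off=v;q1,q2,q3=D[:,0],D[:,1],D[:,2]
    r=r0+L1*np.sin(q2)+L2*np.sin(q2+q3)
    x=r*np.cos(q1)-off*np.sin(q1);y=r*np.sin(q1)+off*np.cos(q1);z=H+L1*np.cos(q2)+L2*np.cos(q2+q3)
    return np.r_[x-D[:,4],y-D[:,5],z-D[:,6]]
f=least_squares(res,[0,.45,.45,.0,.1]);print(f.x,abs(f.fun).max())
r0,L1,L2,H,off=f.x
for L3 in(.2,.25,.3):
  for lean in(20,30,38):
    A=np.radians(lean);o=[]
    for R_ in(.46,.5,.54,.58,.62):
        rr=np.sqrt(R_**2-off**2)-r0-L3*np.sin(A);zz=.04-H-L3*(1-np.cos(A))
        cc=(rr*rr+zz*zz-L1*L1-L2*L2)/2/L1/L2;q3=np.arccos(cc);q2=np.arctan2(rr,zz)-np.arctan2(L2*np.sin(q3),L1+L2*cc)
        o.append((R_,round(q2,2),round(q3,2),round(np.pi-A-q2-q3,2)))
    print(L3,lean,o)
E
```

```text
[0.51916626 0.07039883] -0.15564036761135727 0.0015287758680205378 85.18281598480831 0.1596462461552898
[-0.00914982  0.43957362  0.57173368 -0.00939888  0.10098513] 0.004777399750737321
0.2 20 [(0.46, np.float64(-0.04), np.float64(2.39), np.float64(0.44)), (0.5, np.float64(0.05), np.float64(2.3), np.float64(0.44)), (0.54, np.float64(0.14), np.float64(2.2), np.float64(0.45)), (0.58, np.float64(0.22), np.float64(2.11), np.float64(0.47)), (0.62, np.float64(0.3), np.float64(2.01), np.float64(0.49))]
0.2 30 [(0.46, np.float64(-0.08), np.float64(2.46), np.float64(0.23)), (0.5, np.float64(0.02), np.float64(2.37), np.float64(0.23)), (0.54, np.float64(0.1), np.float64(2.28), np.float64(0.24)), (0.58, np.float64(0.19), np.float64(2.18), np.float64(0.25)), (0.62, np.float64(0.26), np.float64(2.09), np.float64(0.27))]
0.2 38 [(0.46, np.float64(-0.09), np.float64(2.52), np.float64(0.05)), (0.5, np.float64(0.0), np.float64(2.42), np.float64(0.05)), (0.54, np.float64(0.09), np.float64(2.33), np.float64(0.05)), (0.58, np.float64(0.17), np.float64(2.24), np.float64(0.07)), (0.62, np.float64(0.25), n
[... 1246 characters left out ...]
4)), (0.62, np.float64(0.24), np.float64(2.09), np.float64(0.46))]
0.3 30 [(0.46, np.float64(-0.17), np.float64(2.58), np.float64(0.21)), (0.5, np.float64(-0.07), np.float64(2.49), np.float64(0.2)), (0.54, np.float64(0.03), np.float64(2.39), np.float64(0.2)), (0.58, np.float64(0.12), np.float64(2.3), np.float64(0.2)), (0.62, np.float64(0.19), np.float64(2.21), np.float64(0.22))]
0.3 38 [(0.46, np.float64(-0.2), np.float64(2.66), np.float64(0.01)), (0.5, np.float64(-0.08), np.float64(2.56), np.float64(-0.01)), (0.54, np.float64(0.02), np.float64(2.47), np.float64(-0.01)), (0.58, np.float64(0.1), np.float64(2.38), np.float64(-0.0)), (0.62, np.float64(0.18), np.float64(2.29), np.float64(0.01))]
```

The tin at (246,234)–(411,252)–(235,328) is at slab-frame (-0.156, 0.002), aligned within 0.5°. I'll go behind it with the jaws along its long side.

```bash
python3 - <<'E'
from h import *
S=np.array([.674,.0545]);a=np.radians(-5.3);X=np.array([np.cos(a),np.sin(a)]);Y=np.array([-X[1],X[0]])
t=S-.232*X+.0015*Y;print(t,np.linalg.norm(t))
plan([*t,.16],rot(a+np.pi/2),12)
E
```

```text
[0.44313043 0.07742356] 0.4498432866230921
mm/row 14.480864049982996 deg/row 7.4944920985868535
[[-0.11, 0.007, -0.049], [-0.0, -0.0208, 0.0]]
[[-0.115, 0.007, -0.035], [-0.0, -0.0208, 0.0]]
[[-0.119, 0.007, -0.019], [-0.0, -0.0208, 0.0]]
[[-0.12, 0.007, -0.004], [-0.0, -0.0208, 0.0]]
[[-0.12, 0.007, 0.012], [-0.0, -0.0208, 0.0]]
[[-0.117, 0.007, 0.028], [-0.0, -0.0208, 0.0]]
[[-0.113, 0.007, 0.043], [-0.0, -0.0208, 0.0]]
[[-0.106, 0.007, 0.057], [-0.0, -0.0208, 0.0]]
[[-0.098, 0.007, 0.07], [-0.0, -0.0208, 0.0]]
[[-0.088, 0.007, 0.083], [-0.0, -0.0208, 0.0]]
[[-0.076, 0.007, 0.093], [-0.0, -0.0208, 0.0]]
[[-0.063, 0.007, 0.102], [-0.0, -0.0208, 0.0]]
```

Request:
send_rows:
  plan:
    - [[-0.11, 0, -0.049], [0, -0.0208, 0]]
    - [[-0.115, 0, -0.035], [0, -0.0208, 0]]
    - [[-0.119, 0, -0.019], [0, -0.0208, 0]]
    - [[-0.12, 0, -0.004], [0, -0.0208, 0]]
    - [[-0.12, 0, 0.012], [0, -0.0208, 0]]
    - [[-0.117, 0, 0.028], [0, -0.0208, 0]]
    - [[-0.113, 0, 0.043], [0, -0.0208, 0]]
    - [[-0.106, 0, 0.057], [0, -0.0208, 0]]
    - [[-0.098, 0, 0.07], [0, -0.0208, 0]]
    - [[-0.088, 0, 0.083], [0, -0.0208, 0]]
    - [[-0.076, 0, 0.093], [0, -0.0208, 0]]
    - [[-0.063, 0, 0.102], [0, -0.0208, 0]]
  gripper: 0.6

```text
time: 19.75
eef_pos: [0.4414, 0.0779, 0.1669]
tcp_rot: [-0.706, 0.033, -0.029, 0.707]
contact_force: [0.3, 0.6, 0.7]
opening: 0.397
```

```bash
python3 - <<'E'
from h import *
s=get_state();print(s["time"],s["eef_pos"].round(4),s["qpos"].round(3))
plan([.4431,.0774,.04],rot(np.radians(84.7)),5)
E
```

```text
19.75 [0.4414 0.0779 0.1669] [-5.300e-02 -1.450e-01  2.183e+00  1.000e-03  1.109e+00 -1.535e+00]
mm/row 25.387937044838438 deg/row 0.07742765047023313
[[0.004, 0.212, -0.001], [-0.0, 0.0001, -0.0002]]
[[0.004, 0.212, -0.001], [-0.0, 0.0001, -0.0002]]
[[0.004, 0.212, -0.001], [-0.0, 0.0001, -0.0002]]
[[0.003, 0.212, -0.001], [-0.0, 0.0001, -0.0002]]
[[0.003, 0.212, -0.001], [-0.0, 0.0001, -0.0002]]
```

Request:
send_rows:
  plan:
    - [[0, 0.215, 0], [0, 0, 0]]
    - [[0, 0.215, 0], [0, 0, 0]]
    - [[0, 0.215, 0], [0, 0, 0]]
    - [[0, 0.215, 0], [0, 0, 0]]
    - [[0, 0.215, 0], [0, 0, 0]]
    - [[0.06, 0, 0], [0, 0, 0]]
    - [[0.06, 0, 0], [0, 0, 0]]
    - [[0.08, 0, 0], [0, 0, 0]]
    - [[0.08, 0, 0], [0, 0, 0]]
    - [[0.08, 0, 0], [0, 0, 0]]
    - [[0.08, 0, 0], [0, 0, 0]]
    - [[0.06, 0, 0], [0, 0, 0]]

```text
time: 20.95
eef_pos: [0.5045, 0.0712, 0.0408]
tcp_rot: [-0.706, 0.033, -0.033, 0.706]
contact_force: [-3.4, 0.1, 0.4]
opening: 0.4
```

Request:
send_rows:
  plan:
    - [[0.04, 0, 0], [0, 0, -0.0083]]
    - [[0.05, 0.003, 0], [0, 0, -0.0083]]
    - [[0.05, 0.005, 0], [0, 0, -0.0083]]
    - [[0.05, 0.008, 0], [0, 0, -0.0083]]
    - [[0.049, 0.01, 0], [0, 0, -0.0083]]
    - [[0.048, 0.013, 0], [0, 0, -0.0083]]
    - [[0.048, 0.015, 0], [0, 0, -0.0083]]
    - [[0.047, 0.018, 0], [0, 0, -0.0083]]
    - [[0.04, 0.018, 0], [0, 0, -0.0083]]

```text
time: 21.85
eef_pos: [0.5556, 0.0664, 0.0403]
tcp_rot: [0.695, 0.132, 0.197, -0.679]
contact_force: [-3.0, 0.3, -1.9]
opening: 0.398
```

```bash
python3 - <<'E'
from h import *
s=get_state();print(s["time"],s["eef_pos"].round(4),s["qpos"].round(3))
S=np.array([.674,.0545]);a=np.radians(-5.3);X=np.array([np.cos(a),np.sin(a)]);Y=np.array([-X[1],X[0]])
M=R.from_quat(s["tcp_rot"]).as_matrix();print(M.round(3))
t=s["eef_pos"][:2]-S;print(t@X,t@Y,"lean",np.degrees(np.arccos(-M[2,1])))
for n in("side",):
    c=read_camera(n)["img"];cv2.imwrite("pics/side7.png",cv2.resize(c[80:300,180:430],None,fx=3,fy=2.7,interpolation=cv2.INTER_CUBIC))
E
```

```text
21.85 [0.5556 0.0664 0.0403] [-0.055  0.146  2.234 -0.062  0.292 -1.477]
[[ 0.887  0.451  0.094]
 [-0.084 -0.043  0.996]
 [ 0.453 -0.891  0.   ]]
-0.11901655716082249 0.0008732218947633865 lean 26.961970735191546
```

View pics/side7.png

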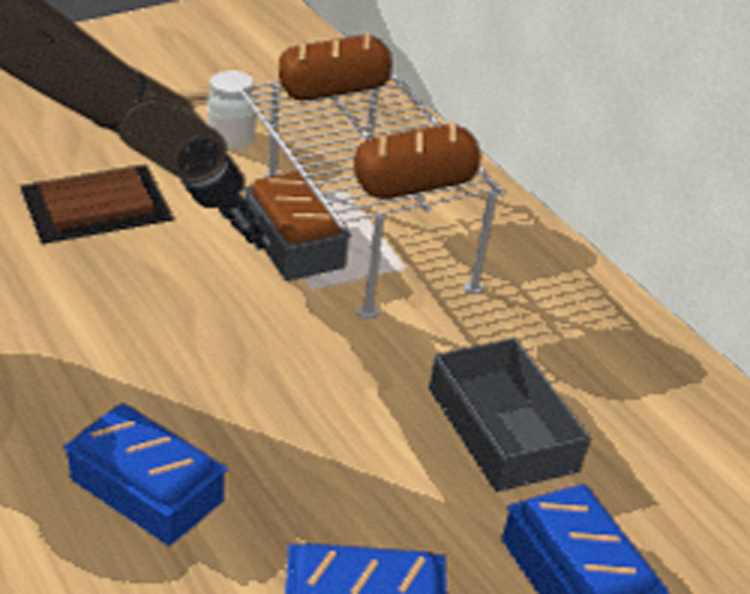

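The side view shows the fingers leaning against the tin's rear wall at (255,230), with the tin half under the wires and nothing else touched. I'll push the remaining 47 mm.

Request:
send_rows:
  plan:
    - [[0.036, 0.018, 0], [0, 0, 0]]
    - [[0.053, 0.027, 0], [0, 0, 0]]
    - [[0.062, 0.032, 0], [0, 0, 0]]
    - [[0.062, 0.032, 0], [0, 0, 0]]
    - [[0.053, 0.027, 0], [0, 0, 0]]
    - [[0.044, 0.023, 0], [0, 0, 0]]
    - [[0.027, 0.014, 0], [0, 0, 0]]
    - [[0.01, 0.005, 0], [0, 0, 0]]

```text
time: 22.7
eef_pos: [0.6024, 0.062, 0.0404]
tcp_rot: [0.695, 0.132, 0.197, -0.679]
contact_force: [-5.7, 0.7, 1.3]
opening: 0.4
```

```bash
python3 - <<'E'
from h import *
s=get_state();print(s["time"],s["eef_pos"].round(4),s["contact_force"])
S=np.array([.674,.0545]);a=np.radians(-5.3);X=np.array([np.cos(a),np.sin(a)]);Y=np.array([-X[1],X[0]])
t=s["eef_pos"][:2]-S;print(t@X,t@Y)
E
```

```text
22.7 [0.6024 0.062  0.0404] [-5.74236312  0.71885468  1.31686705]
-0.07196770719285306 0.0008253799377789348
```

Request:
send_rows:
  plan:
    - [[-0.05, -0.025, 0], [0, 0, 0]]
    - [[-0.18, -0.09, 0], [0, 0, 0]]
    - [[-0.18, -0.09, 0], [0, 0, 0]]
    - [[-0.18, -0.09, 0], [0, 0, 0]]
    - [[0.1, -0.2, 0], [0, 0, 0]]
    - [[0.1, -0.2, 0], [0, 0, 0.015]]
    - [[0.1, -0.2, 0], [0, 0, 0.015]]
    - [[0.05, -0.2, -0.2], [0, 0, 0.015]]
    - [[0, -0.1, -0.35], [0, 0, 0.015]]
    - [[0, 0, -0.38], [0, 0, 0.015]]
    - [[0, 0, -0.38], [0, 0, 0]]
    - [[0, 0, -0.38], [0, 0, 0]]

```text
time: 23.9
eef_pos: [0.504, -0.1346, 0.158]
tcp_rot: [0.707, -0.032, 0.034, -0.706]
contact_force: [0.4, -0.0, 0.3]
opening: 0.403
```

```bash
python3 - <<'E'
from h import *
s=get_state();print(s["time"],s["eef_pos"].round(4),s["contact_force"].round(1))
c=read_camera("top")
cv2.imwrite("pics/top8.png",cv2.resize(c["img"][70:220,140:345],None,fx=3.9,fy=3.9,interpolation=cv2.INTER_CUBIC))
E
```

```text
23.9 [ 0.504  -0.1346  0.158 ] [ 0.4 -0.   0.3]
```

View pics/top8.png

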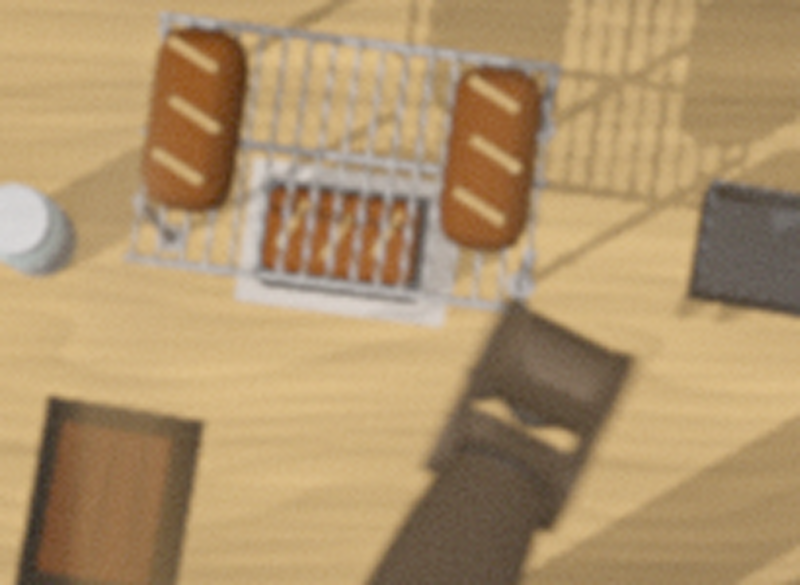

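```bash
python3 - <<'E'
from h import *
c=read_camera("top");f=lambda p,z:px2w(c,crop2px(p,140,70,3.9),z)
S=np.array([.674,.0545]);a=np.radians(-5.3);X=np.array([np.cos(a),np.sin(a)]);Y=np.array([-X[1],X[0]])
r=rect(f([(267,181),(430,199),(420,299),(258,283)],.07));print(r,(r[0]-S)@X,(r[0]-S)@Y)
# board from crop top4 (y0=95)
b=rect(px2w(c,crop2px([(57,323),(173,331),(155,490),(37,475)],140,95,3.9),.018));a=np.radians(-8);X=np.array([np.cos(a),np.sin(a)]);d=b[0]-[.4028,.2838]
print(b,d@X,d@[-X[1],X[0]])
E
```

```text
(array([0.6621, 0.0545]), 85.8, 159, 100) -0.011849123908396549 -0.0010992099906140848
(array([0.4054, 0.285 ]), -4.5, 158, 117) 0.002407689257575999 0.0015501717449860324
```

```bash
python3 -c "
from plant import *
print(sign_off()); print(get_state()['time'])"
```

```text
the job is handed in; nothing more can be done
None
the job is handed in; nothing more can be done
```

The board is on the mat and the tin is on the slab under the shelf. I handed the job in at about 24 s of the 69 s allowed; no verdict was reported.

- **Board:** I pushed it sideways with the two open fingers, then pulled it back 27 mm along the mat. It measured about 2 mm off the mat's centre along each axis and about 3.5° off square. The limits are 25 mm and 14°.
- **Tin:** I pushed it forward 50 mm, then across in front of the shelf, then in under the shelf with the tool leaned 27°. It measured 12 mm short of the slab's centre, 1 mm off sideways and about 1° off square. The limits are 25 mm and 11°. The finger position at the end of the push gave the same 12 mm, so the two checks agree.
- **Bystanders:** The jar and the empty tin look unmoved in the pictures. The brush was outside the later close-ups, so I did not recheck it, but the arm did not go near it.
- **Force:** The tool read no contact force at the end. The highest I saw at the end of a move was about 11 N.
- **What went wrong:** The first board approach passed just above the board, because the open fingertips stand farther back than I assumed. I backed off and went in lower, and nothing had moved.

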